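# Gauge the slot of the lantern gluing stand with spacers

### The job

Find out how wide the leaning slot of the gluing stand is: starting with the thinnest spacer (yellow) and going up one thickness at a time, push each fully home in the slot, and if it is loose (the dial's needle stays in the grey) take it out and go on to the next. Leave the first one that just fits (needle in the green) fully home in the slot and let go of it, with all the other spacers hanging on the rack again by their crossbars. Do not disturb the other things on the table.

Things in the scene. Friction and masses are not known exactly. Their poses are not given: they have to be found in the camera images.
- slot_floor (a point): Slot of the plywood stand: point on its floor at the foot of the fixed pink cheek, half-way along. The slot leans 32 deg: z points out of it (up and leaning), y from the pink cheek's face (y=0) across the gap, x along the slot to its back. A spacer is home with its nose on the floor, face on the pink cheek, width along x, x near 0: its grip centre then at y = half its thickness, z = 78 mm.
- slot_mouth (a point): Top of the slot, 45 mm along its z from slot_floor, same axes: pink fixed cheek on the -y side, aluminium sprung cheek on the +y side, both 50 mm long; their upper 17 mm flare apart. Gap at rest 9 to 16 mm, differing each time. A wall 40 mm high closes the front end 23 mm from the middle; the back is open. The sprung cheek yields up to 9 mm in +y (1.5 N, then 0.5 N per mm).
- needle (a joint): Needle of the round dial (80 mm across, face up, 95 mm from the slot on its +y side), in rad: 0 when the sprung cheek is at rest, 0.2 rad per mm that the cheek is pushed aside (at most 1.8). Grey zone below 0.2: no spacer, or a loose one. Green 0.2 to 1.2: it just fits. Red above 1.2: too thick. Read it with the spacer let go: a hand that pushes sideways moves it too. Turns anticlockwise from above.
- rack_top (a point): Middle of the hanging rack, at the height of its rails' tops (75 mm above the table). Two wooden rails run along y (326 mm long), 52 mm apart inside, each 8 mm wide; y is the rails' direction, x goes across them. The four spacers hang between the rails by their crossbars, about 70 mm apart, in random order; a spacer on the rack has its grip centre 28 mm above this height.
- spacer1_grip (a point): Centre of the yellow spacer's grip (34 by 16 by 36 mm: x, y, z). Below it a yellow crossbar, 76 (x) by 12 by 10 mm, that rests on the rack's rails, then a wooden blade 8 mm thick (y), 40 wide (x), 50 long. z points from nose to grip; nose 78 mm below this point, crossbar's underside 28 mm, grip's top 18 mm above. About 60 g. Thinnest of the four.
- spacer2_grip (a point): Centre of the blue spacer's grip (34 by 16 by 36 mm: x, y, z). Below it a blue crossbar, 76 (x) by 12 by 10 mm, that rests on the rack's rails, then a wooden blade 13 mm thick (y), 40 wide (x), 50 long. z points from nose to grip; nose 78 mm below this point, crossbar's underside 28 mm, grip's top 18 mm above. About 75 g. Second in thickness.
- spacer3_grip (a point): Centre of the white spacer's grip (34 by 16 by 36 mm: x, y, z). Below it a white crossbar, 76 (x) by 12 by 10 mm, that rests on the rack's rails, then a wooden blade 18 mm thick (y), 40 wide (x), 50 long. z points from nose to grip; nose 78 mm below this point, crossbar's underside 28 mm, grip's top 18 mm above. About 90 g. Third in thickness.
- spacer4_grip (a point): Centre of the red spacer's grip (34 by 16 by 36 mm: x, y, z). Below it a red crossbar, 76 (x) by 12 by 10 mm, that rests on the rack's rails, then a wooden blade 23 mm thick (y), 40 wide (x), 50 long. z points from nose to grip; nose 78 mm below this point, crossbar's underside 28 mm, grip's top 18 mm above. About 105 g. Thickest of the four.
- lantern_mid (a point): Centre of the pink lantern frame, an open 140 mm cube of 14 mm bars. Bystander.
- blackframe_mid (a point): Centre of a flat black picture frame, 138 by 120 by 6 mm. Bystander.
- bucket_mid (a point): Middle of the white bucket of brushes, 116 mm across, 105 mm high, brushes to 200 mm. Bystander.
- pot_red_mid (a point): Middle of a paint pot with red label, 36 mm across, 45 mm high. Bystander.
- pot_green_mid (a point): Middle of a paint pot with green label, 36 mm across, 45 mm high. Bystander.
- brush_grip (a point): Handle of an orange paint brush lying flat, 190 mm long. Bystander.

How it is judged (in metres and radians):
On the way, in this order (a step that is already met when the one before it is completed fails the run):
1. the thinnest (yellow, 8 mm) spacer has been fully home in the slot (x of spacer1_grip in the frame of slot_floor between -0.008 and 0.008 m and y of spacer1_grip in the frame of slot_floor between 0 and 0.02 m and z of spacer1_grip in the frame of slot_floor between 0.07 and 0.0815 m and angle between the z axis of spacer1_grip and the z axis of slot_floor, either way round below 0.15 rad), for 0.1 s.
2. then the next (blue, 13 mm) spacer has been fully home in the slot (x of spacer2_grip in the frame of slot_floor between -0.008 and 0.008 m and y of spacer2_grip in the frame of slot_floor between 0 and 0.02 m and z of spacer2_grip in the frame of slot_floor between 0.07 and 0.0815 m and angle between the z axis of spacer2_grip and the z axis of slot_floor, either way round below 0.15 rad), for 0.1 s.
At the end, for the whole second after the job is handed in: Needle in the green (0.17 to 1.26), blue or white spacer home in the slot (nose within 3.5 mm of the floor, 8 mm along it, 0.15 rad) and the other three hanging by their crossbars on the rails (grips 22-34 mm above them, upright within 0.12 rad, within 12 mm of the middle line, 13 mm from the ends) (((x of spacer2_grip in the frame of slot_floor between -0.008 and 0.008 m and y of spacer2_grip in the frame of slot_floor between 0 and 0.02 m and z of spacer2_grip in the frame of slot_floor between 0.07 and 0.0815 m and angle between the z axis of spacer2_grip and the z axis of slot_floor, either way round below 0.15 rad and (x of spacer1_grip in the frame of rack_top between -0.012 and 0.012 m and y of spacer1_grip in the frame of rack_top between -0.15 and 0.15 m and z of spacer1_grip in the frame of rack_top between 0.022 and 0.034 m and angle between spacer1_grip's own z axis and vertical below 0.12 rad) and (x of spacer3_grip in the frame of rack_top between -0.012 and 0.012 m and y of spacer3_grip in the frame of rack_top between -0.15 and 0.15 m and z of spacer3_grip in the frame of rack_top between 0.022 and 0.034 m and angle between spacer3_grip's own z axis and vertical below 0.12 rad) and (x of spacer4_grip in the frame of rack_top between -0.012 and 0.012 m and y of spacer4_grip in the frame of rack_top between -0.15 and 0.15 m and z of spacer4_grip in the frame of rack_top between 0.022 and 0.034 m and angle between spacer4_grip's own z axis and vertical below 0.12 rad)) or (x of spacer3_grip in the frame of slot_floor between -0.008 and 0.008 m and y of spacer3_grip in the frame of slot_floor between 0 and 0.02 m and z of spacer3_grip in the frame of slot_floor between 0.07 and 0.0815 m and angle between the z axis of spacer3_grip and the z axis of slot_floor, either way round below 0.15 rad and (x of spacer1_grip in the frame of rack_top between -0.012 and 0.012 m and y of spacer1_grip in the frame of rack_top between -0.15 and 0.15 m and z of spacer1_grip in the frame of rack_top between 0.022 and 0.034 m and angle between spacer1_grip's own z axis and vertical below 0.12 rad) and (x of spacer2_grip in the frame of rack_top between -0.012 and 0.012 m and y of spacer2_grip in the frame of rack_top between -0.15 and 0.15 m and z of spacer2_grip in the frame of rack_top between 0.022 and 0.034 m and angle between spacer2_grip's own z axis and vertical below 0.12 rad) and (x of spacer4_grip in the frame of rack_top between -0.012 and 0.012 m and y of spacer4_grip in the frame of rack_top between -0.15 and 0.15 m and z of spacer4_grip in the frame of rack_top between 0.022 and 0.034 m and angle between spacer4_grip's own z axis and vertical below 0.12 rad))) and value of joint needle between 0.17 and 1.26 rad); the robot touches nothing.
It fails at once if a bystander is moved by more than 20 mm (distance of any of lantern_mid, blackframe_mid, bucket_mid, pot_red_mid, pot_green_mid, brush_grip from where it was at the start of the episode above 0.02 m).
It also fails if it takes over 72 s, if anything falls off the work surface, if the arm or the gripper's body presses on something with over 40 N, if the wrist force passes 120 N, or if a joint passes its speed limit or range.

### The arm

A 6-joint arm with a two-finger parallel gripper is mounted at the origin on the work surface. World frame = base frame: x ahead of the robot, y to its left, z up, the work surface at z = 0. Lengths are in m, angles in degrees, forces in N, time in s.
With the tool pointing down it reaches from about 0.25 to 0.725 m from the base axis. Payload 9.7 kg.
Tool frame: the origin (TCP) lies at the centre of the arm's flange, where the gripper is bolted on; the fingertips stand 173 mm ahead of it and the grasp point (between the pads) lies 155 mm ahead of it; z points along the fingers, y is the line along which they close (so a half turn about z gives the same grasp; the last joint's range is limited). The gripper opens to 85 mm and grips with 20 to 120 N. Pads are 22 mm wide; open, the fingers measure 114 mm over their backs; the gripper's body (76 mm by 85 mm) begins 54 mm behind the grasp point. The pads swing forward as they close: fully open they stand 13 mm farther back than shut.
Start: joints at [76.089, 4.979, 10.078, 95.1, 0, 90], TCP at [0.132, 0.534, 0.405] pointing down, gripper open.
Joint ranges: [-179.16, 179.16], [-48.56, 103.87], [-65.8, 70.77], [-126.05, 130.52], [-82.76, 87.17], [-180, 180]. Speed limits (degrees/s): [127.2, 127.2, 147.25, 180, 180, 180].

### API

Orientations are given as [roll, pitch, yaw] about the fixed x, y, z axes, in that order (R = Rz(yaw) Ry(pitch) Rx(roll)).
In Python, from workcell import monitor, camera, get_calibration, bot gives the robot as it stands.
- The arm moves only by the tool carry_out, never from a script. Its argument "targets" is text: rows parted by semicolons, each of 7 numbers parted by spaces: the shift along the tool's x, y, z in units of 0.04 m (1.0 is 0.04 m), then the turn, a rotation vector about the tool's x, y, z in units of 0.1 rad (1.0 is 0.1 rad), then the opening, from -1 (shut) to 1 (fully open), so that 0 is half open. A call has exactly 8 rows; each row shifts and turns the commanded pose from where the row before left it, along the tool's axes as they then stand; what a row does not reach is not made up. A row lasts 1/12 s, in which the tool goes at most 41.7 mm and 7.16 degrees, less where a joint would pass 70% of its speed; a pose out of reach is approached as far as the arm can. A call with a number of a shift or a turn outside -1 to 1 is refused whole. A call with a gripper value outside its range is refused whole. The fingers move at their own pace and stop on an object; "newtons" is the grip in N (left out, the last holds). Time passes only in rows, so rows that do not move let the fingers close, or fill a call up. It gives the time, the measured TCP pose, the force, the opening and the grip force at its end, in the units of the state.
- monitor.get_obs(): the state, without advancing time (a new reading comes with each control period).
- camera(name): name is "scene" or "top" or "wrist"; returns the picture (420x560x3 uint8, red, green, blue); there is no depth.
- get_calibration(name): a dict with "fx", "fy", "cx", "cy" (pixels), "D" ([k1, k2, p1, p2, k3] as OpenCV has them; the pictures are not rectified), "view" (4x4, takes a point from world to camera coordinates). Camera axes: x right, y down, z forward; pixel columns grow to the right and rows downward; lengths in m; the calibration is good to about 2 mm. A picture is of the moment at which its call begins: read the wrist's pose just before it. get_calibration takes no time and is no camera call; for the wrist camera it gives the pose at the moment of the call.
- bot.job_done(): hands the job in; it is judged then, once.
The state is a dict: "time": time; "q": joint angles; "qd": joint speeds; "joint_efforts": joint torques, N m; "ee_pos": TCP position; "tcp_rot": TCP orientation; "wrist_force": force on the tool from outside, world axes, zero at the start; "torque": the same for the moment, N m; "opening": finger opening in m; "grasp_force": force on a finger pad.
Only numpy, scipy, OpenCV 4.12 (cv2) and the standard library are available. Lean on these libraries where they do the work, as an engineer would, in place of code of your own. Each camera call takes 0.05 s, during which the arm holds its last target. There are 200 camera calls.

## Working session

There is one attempt and no reset: what is moved stays moved. The work goes in short steps, Python scripts to look and compute and a tool call to move; the robot and the scene stay as the last step left them, time stands still between calls to the robot, and variables do not carry over. Pictures are saved under pics/ and viewed, at most 10 in all, crops included, and the job is handed in when it is done.

Besides the shell and the picture viewer there is one more tool, called after "Request:" as name(argument=value, ...) on one line, values as JSON. carry_out: Moves the arm, as the interface text tells. Shifts and turns lie within -1 to 1; 1 stands for 0.04 m of shift or 0.1 rad of turn. Its arguments: {"type":"object","properties":{"targets":{"type":"string"},"newtons":{"type":"number"}},"required":["targets"]}

```bash
ls; mkdir -p pics
python3 - <<'E'
from workcell import monitor,camera,get_calibration
import cv2,numpy as np
print(monitor.get_obs())
for n in("scene","top"):
    cv2.imwrite(f"pics/{n}0.png",cv2.resize(camera(n)[:,:,::-1],(800,600),interpolation=cv2.INTER_CUBIC))
    c=get_calibration(n);print(n,{k:np.round(v,4).tolist() for k,v in c.items()})
E
```

```text
pics
{'time': 0.0, 'q': array([ 7.60884520e+01,  5.01076593e+00,  1.00353860e+01,  9.51021538e+01,
       -1.62712920e-04,  8.99988835e+01]), 'qd': array([ 0.00799475, -0.02000544, -0.01993234,  0.00941447, -0.03013045,
       -0.00271907]), 'joint_efforts': array([ 2.76390594e-03, -5.20387745e+01,  4.64802217e+01,  1.64272625e-02,
        6.34498406e-05,  1.60182694e-07]), 'ee_pos': array([0.13223118, 0.53385864, 0.40399449]), 'tcp_rot': array([-1.79922466e+02,  1.61201942e-04,  1.66089569e+02]), 'wrist_force': array([ 0.80528932,  0.53283973, -0.07858021]), 'torque': array([-0.05077074, -0.00492684,  0.04068878]), 'grasp_force': 0.0, 'opening': 0.08548239575550899}
scene {'fx': 513.8488, 'fy': 513.8488, 'cx': 273.193, 'cy': 204.1725, 'D': [-0.1018, 0.0, 0.0, 0.0, 0.0], 'view': [[0.7449, 0.6669, 0.0195, -0.4467], [0.4829, -0.5188, -0.7054, -0.2057], [-0.4603, 0.5348, -0.7085, 1.6991], [0.0, 0.0, 0.0, 1.0]]}
top {'fx': 414.7124, 'fy': 414.7124, 'cx': 282.7479, 'cy': 213.1407, 'D': [-0.027, 0.0, 0.0, 0.0, 0.0], 'view': [[0.0266, -0.9996, -0.0123, 0.0263], [-0.9958, -0.0254, -0.0876, 0.6109], [0.0873, 0.0146, -0.9961, 1.2555], [0.0, 0.0, 0.0, 1.0]]}
```

View pics/scene0.png

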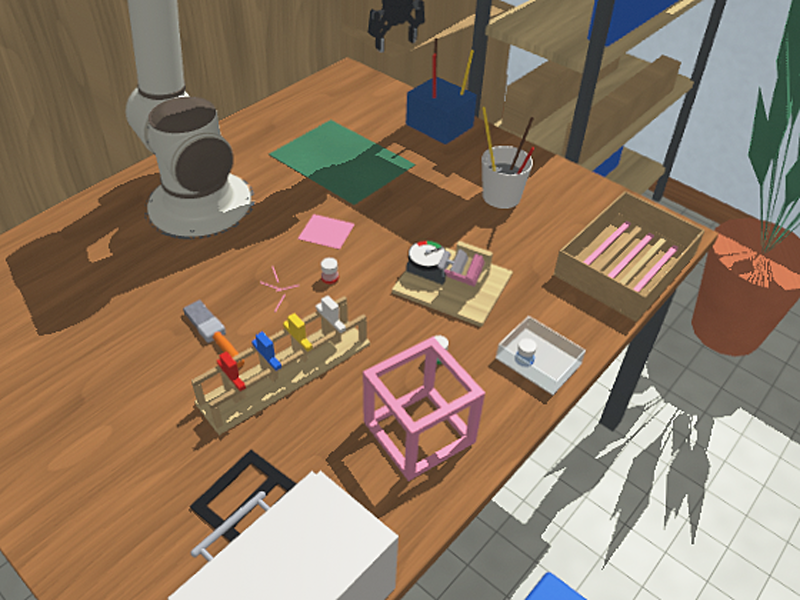

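View pics/top0.png

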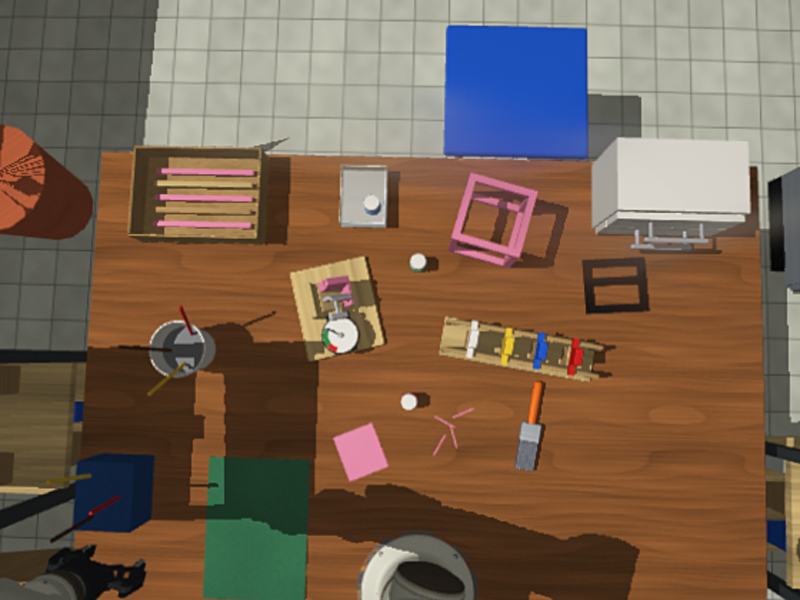

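The scene picture shows the grips red (228,367), blue (262,345), yellow (293,325) and white (328,303). The top picture shows them at (575,356), (541,350), (509,346) and (472,339), with the stand at about (337,300). I'll triangulate these roughly.

```bash
cat > h.py <<'E'
import numpy as np,cv2
from scipy.spatial.transform import Rotation as R
from workcell import monitor,camera,get_calibration
def ray(c,uv):
    K=np.array([[c["fx"],0,c["cx"]],[0,c["fy"],c["cy"]],[0,0,1.]])
    p=cv2.undistortPoints(np.array([[uv]],float),K,np.array(c["D"],float))[0,0]
    V=np.array(c["view"]);Rw=V[:3,:3]
    d=Rw.T@np.array([p[0],p[1],1]);return -Rw.T@V[:3,3],d/np.linalg.norm(d)
def tri(obs):
    A=0;b=0
    rs=[ray(c,uv) for c,uv in obs]
    for o,d in rs:
        P=np.eye(3)-np.outer(d,d);A=A+P;b=b+P@o
    x=np.linalg.solve(A,b)
    return x,max(np.linalg.norm((np.eye(3)-np.outer(d,d))@(x-o)) for o,d in rs)
def plane(c,uv,z):
    o,d=ray(c,uv);return o+d*(z-o[2])/d[2]
def proj(c,X):
    V=np.array(c["view"]);K=np.array([[c["fx"],0,c["cx"]],[0,c["fy"],c["cy"]],[0,0,1.]])
    return cv2.projectPoints(np.array(X,float).reshape(-1,1,3),cv2.Rodrigues(V[:3,:3])[0],V[:3,3],K,np.array(c["D"],float))[0][:,0]
E
python3 - <<'E'
from h import *
s,t=get_calibration("scene"),get_calibration("top")
for n,a,b in [("red",(228,367),(575,356)),("blue",(262,345),(541,350)),("yel",(293,325),(509,346)),("white",(328,303),(472,339)),("stand",(465,263),(337,300)),("dial",(428,254),(340,336))]:
    x,e=tri([(s,np.array(a)*.7),(t,np.array(b)*.7)]);print(n,x.round(3),round(e,4))
for n,b in [("potg",(418,262)),("potr",(409,401)),("bucket",(182,348)),("lant",(494,220))]: print(n,plane(t,np.array(b)*.7,.05).round(3))
c=get_calibration("wrist");print({k:np.round(v,3).tolist() for k,v in c.items()})
V=np.array(c["view"]);o=monitor.get_obs()
Rt=R.from_euler("xyz",o["tcp_rot"],degrees=True).as_matrix()
print("cam in tool",Rt.T@(-V[:3,:3].T@V[:3,3]-o["ee_pos"]),"\n",(Rt.T@V[:3,:3].T).round(3))
E
```

```text
red [ 0.507 -0.308  0.102] 0.001
blue [ 0.517 -0.239  0.108] 0.0018
yel [ 0.524 -0.173  0.111] 0.0011
white [ 0.535 -0.098  0.118] 0.0011
stand [0.618 0.187 0.074] 0.0087
dial [0.54  0.177 0.057] 0.0031
potg [0.7   0.014 0.05 ]
potr [0.405 0.026 0.05 ]
bucket [0.503 0.512 0.05 ]
lant [ 0.795 -0.147  0.05 ]
{'fx': 363.837, 'fy': 363.837, 'cx': 279.718, 'cy': 216.834, 'D': [-0.001, 0.0, 0.0, 0.0, 0.0], 'view': [[0.24, 0.971, -0.001, -0.55], [0.933, -0.231, 0.275, -0.036], [0.266, -0.067, -0.962, 0.38], [0.0, 0.0, 0.0, 1.0]]}
cam in tool [0.06991961 0.00046016 0.02979954] 
 [[ 0.    -0.962 -0.275]
 [ 1.     0.    -0.   ]
 [ 0.    -0.275  0.962]]
```

Request:
carry_out(targets="-.835 -.347 0 0 0 0 1;-.835 -.347 0 0 0 0 1;-.835 -.347 0 0 0 0 1;-.835 -.347 0 0 0 0 1;-.835 -.347 0 0 0 0 1;-.835 -.347 0 0 0 0 1;-.835 -.347 0 0 0 0 1;-.835 -.347 0 0 0 0 1", newtons=40)

```text
time: 0.77
ee_pos: [0.366, 0.3605, 0.4045]
tcp_rot: [-180.0, -0.0, 166.1]
wrist_force: [0.6, 0.3, 0.4]
opening: 0.0858
grasp_force: 0.0
```

Request:
carry_out(targets="-.835 -.347 0 0 0 0 1;-.835 -.347 0 0 0 0 1;-.835 -.347 0 0 0 0 1;-.835 -.347 0 0 0 0 1;-.835 -.347 0 0 0 0 1;-.835 -.347 0 0 0 0 1;-.835 -.347 0 0 0 0 1;-.835 -.347 0 0 0 0 1")

```text
time: 1.43
ee_pos: [0.5988, 0.1884, 0.4042]
tcp_rot: [-180.0, -0.0, 166.1]
wrist_force: [0.3, 0.5, -0.7]
opening: 0.0856
grasp_force: 0.0
```

```bash
cat >> h.py <<'E'
import json
def snap(n,name="wrist"):
    c=get_calibration(name);im=camera(name)
    json.dump({k:np.array(v).tolist() for k,v in c.items()},open(f"pics/{n}.json","w"))
    cv2.imwrite(f"pics/{n}_raw.png",im[:,:,::-1]);return im[:,:,::-1]
def load(n): return json.load(open(f"pics/{n}.json"))
def crop(n,x0,y0,w,h,f):
    im=cv2.imread(f"pics/{n}_raw.png")[y0:y0+h,x0:x0+w]
    cv2.imwrite(f"pics/{n}_c.png",cv2.resize(im,None,fx=f,fy=f,interpolation=cv2.INTER_CUBIC))
E
python3 - <<'E'
from h import *
o=monitor.get_obs();print(o["time"],o["ee_pos"],o["tcp_rot"])
snap("w1");crop("w1",0,0,560,420,800/560)
E
```

```text
1.4333 [0.5988144  0.18840389 0.40423192] [-1.79982871e+02 -2.94614851e-02  1.66079952e+02]
```

View pics/w1_c.png

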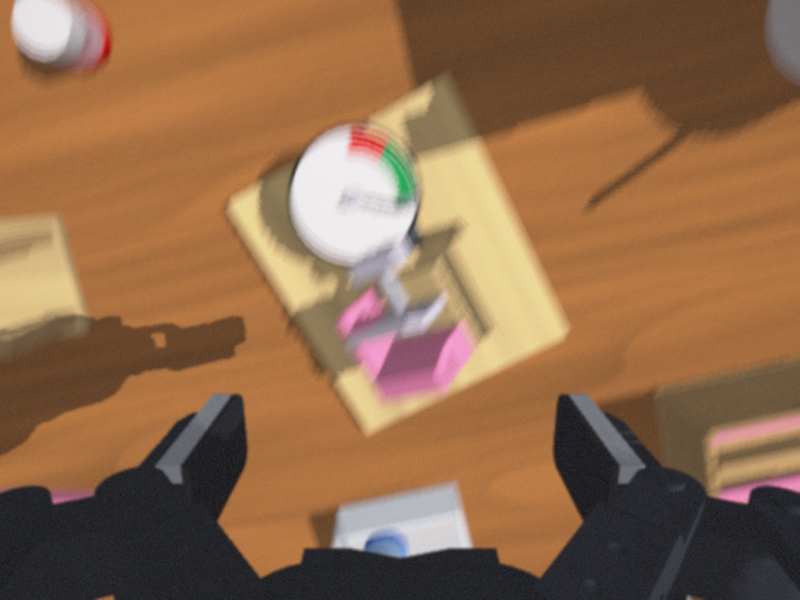

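The picture is blurred, as the arm was still moving. It shows the dial at (355,195), the sprung cheek at about (400,310) and the pink cheek at about (420,360). The front wall is on the left, so slot x points right and y points up in the picture. I'll retake it settled and also closer.

Run:
```python
from h import *
snap("w1")
```

Request:
carry_out(targets="-.17 .1 .5 0 0 0 1;-.17 .1 .5 0 0 0 1;-.17 .1 .5 0 0 0 1;-.17 .1 .5 0 0 0 1;-.17 .1 .5 0 0 0 1;0 0 0 0 0 0 1;0 0 0 0 0 0 1;0 0 0 0 0 0 1")

```text
time: 2.2
ee_pos: [0.635, 0.2012, 0.3059]
tcp_rot: [180.0, 0.0, 166.1]
wrist_force: [0.3, 0.5, 0.6]
opening: 0.0853
grasp_force: 0.0
```

Run:
```python
from h import *
o=monitor.get_obs();print(o["time"],o["ee_pos"],o["tcp_rot"])
snap("w2");snap("s2","scene")
a=cv2.imread("pics/w1_raw.png")[60:310,150:420];b=cv2.imread("pics/w2_raw.png")[0:420,80:500]
a=cv2.resize(a,(400,370),interpolation=cv2.INTER_CUBIC);b=cv2.resize(b,(400,400),interpolation=cv2.INTER_CUBIC)
crop("w2",80,0,420,315,800/420)
```

```text
2.2 [0.63501133 0.20123391 0.30591259] [1.79981449e+02 2.82660355e-02 1.66103502e+02]
```

View pics/w2_c.png

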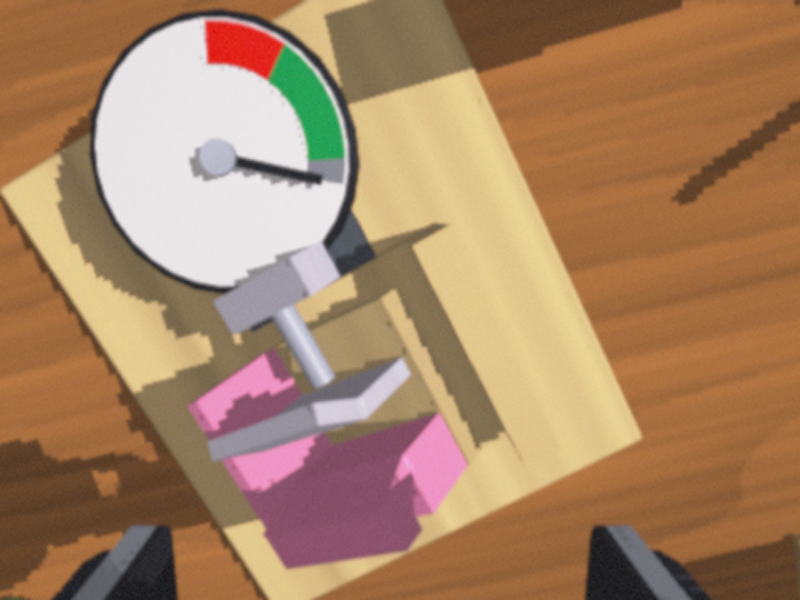

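Closer up, the dial centre is at (220,150) with the needle in the grey. The sprung cheek runs (210,450)–(405,365) with the pink cheek below it. The board edge (640,437)→(475,70) gives slot y. I need the lean, so next is a composite of the scene crop and the other wrist view.

Run:
```python
from h import *
s=cv2.imread("pics/s2_raw.png")[160:235,265:365]
a=cv2.imread("pics/w1_raw.png")[70:310,150:410]
s=cv2.resize(s,(400,300),interpolation=cv2.INTER_CUBIC);a=cv2.resize(a,(390,360),interpolation=cv2.INTER_CUBIC)
t=cv2.resize(cv2.imread("pics/w2_raw.png")[170:300,170:330],(400,325)[:2],interpolation=cv2.INTER_CUBIC)
o=np.zeros((600,800,3),np.uint8);o[:300,:400]=s;o[:360,410:800]=a;o[300:600,:400]=t[:300]
cv2.imwrite("pics/comp1.png",o)
```

```text
(no output)
```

View pics/comp1.png

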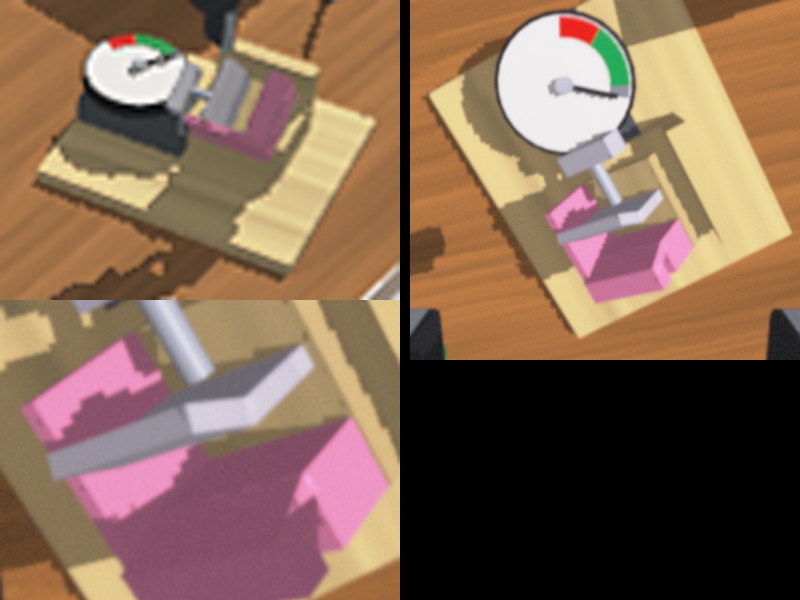

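In the scene crop the sprung cheek leans to the right, away from the dial. So slot z leans away from the dial and from the robot, and the pink face looks up. Now I'll triangulate the features from the two wrist views.

Run:
```python
from h import *
a,b=load("w2"),load("w1")
P={"A dial":((217,157),(562,86)),"B corner":((640,437),(791,233)),"C corner":((3,188),(429,95)),"M corner bottom":((275,600),(579,338)),
"D":((468,463),(694,246)),"E":((440,415),(673,221)),"F":((288,568),(597,303)),"G":((410,548),(654,292)),
"H":((405,360),(657,190)),"I":((212,460),(558,243)),"J":((190,405),(545,216)),"K":((268,350),(585,186)),"L":((357,422),(632,222)),"N":((430,515),(664,283)),"O":((405,460),(655,250)),"Ledge":((312,405),(609,213))}
for k,(u,v) in P.items():
    x,e=tri([(a,(80+u[0]*.525,u[1]*.525)),(b,(150+(v[0]-410)/1.5,70+v[1]/1.5))]);print(k,x.round(4),round(e,4))
```

```text
A dial [0.5402 0.1761 0.0616] 0.0001
B corner [0.6779 0.3012 0.0049] 0.0003
C corner [0.5253 0.0867 0.0101] 0.0004
M corner bottom [0.7172 0.1349 0.006 ] 0.0028
D [0.6423 0.2267 0.0819] 0.0002
E [ 0.6562  0.2237 -0.0183] 0.0001
F [0.6626 0.1653 0.0824] 0.0002
G [0.6803 0.1997 0.049 ] 0.0022
H [0.6173 0.2152 0.035 ] 0.0002
I [0.6231 0.1527 0.0803] 0.0006
J [0.6078 0.1481 0.0704] 0.0
K [0.5989 0.1738 0.058 ] 0.0
L [0.6281 0.1955 0.058 ] 0.0009
N [ 0.7232  0.2071 -0.0649] 0.0002
O [0.6624 0.2054 0.0144] 0.001
Ledge [0.6176 0.1837 0.0637] 0.0008
```

Request:
carry_out(targets="0 .7 0 1 0 0 1;0 .7 0 1 0 0 1;0 .7 0 1 0 0 1;0 .7 0 1 0 0 1;0 .7 0 1 0 0 1;0 0 0 0 0 0 1;0 0 0 0 0 0 1;0 0 0 0 0 0 1")

```text
time: 2.97
ee_pos: [0.6676, 0.33, 0.2794]
tcp_rot: [-152.1, 0.0, 166.1]
wrist_force: [-0.1, -1.1, 0.5]
opening: 0.0852
grasp_force: 0.0
```

Run:
```python
from h import *
o=monitor.get_obs();print(o["time"],o["ee_pos"],o["tcp_rot"],o["q"])
snap("w3")
c3,c2=load("w3"),load("w2")
for c in(c2,c3):print(proj(c,[[.632,.198,.05],[.54,.176,.06]]).round())
u=proj(c3,[[.632,.198,.05]])[0].astype(int);print(u)
x0=max(0,min(u[0]-110,340));y0=max(0,min(u[1]-90,255));print(x0,y0)
crop("w3",x0,y0,220,165,800/220)
```

```text
2.9667 [0.66760922 0.33002289 0.27942523] [-1.52084153e+02  2.11466132e-02  1.66075376e+02] [ 29.23997966  48.35282511  52.61309105 114.16982363 -19.98080746
  46.71160722]
[[273. 221.]
 [194.  82.]]
[[260. 216.]
 [192.  85.]]
[260 215]
150 125
```

View pics/w3_c.png

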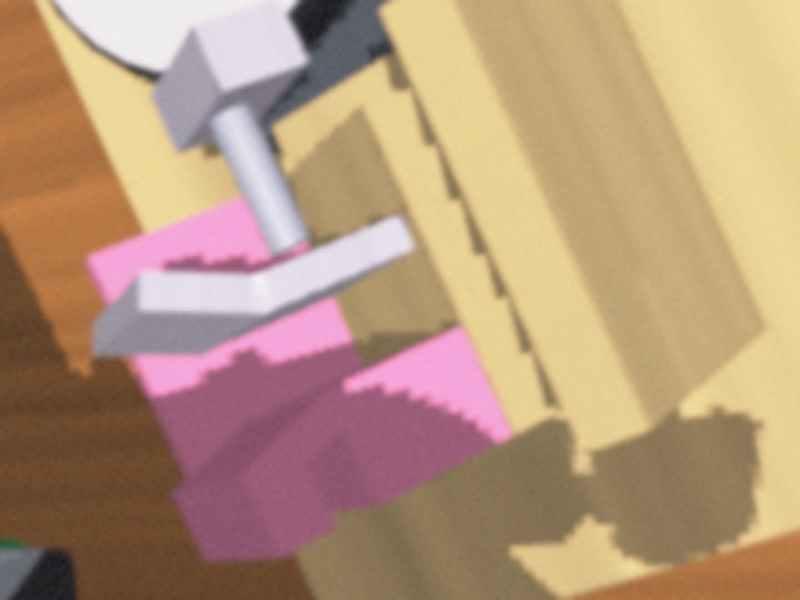

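This is a good profile view. The sprung cheek's end strip has its foot at (405,230), knee at (266,295) and top at (140,290). The pink cheek's end has its foot at (460,328), knee at (345,381), rear at (510,440) and flared top at about (178,490)–(210,560). Next I'll triangulate against w2.

Run:
```python
from h import *
a,b=load("w2"),load("w3")
P={"sp foot out":((405,358),(402,214)),"sp foot in":((410,377),(414,243)),"sp knee in":((360,418),(268,305)),"sp top out":((312,402),(140,272)),"sp top in":((317,426),(137,310)),
"pk foot":((440,415),(460,328)),"pk rear":((468,463),(510,440)),"pk knee":((405,460),(345,381)),"pk rearlow":((430,515),(335,513)),"pk topR":((408,550),(295,552)),"pk topL":((288,568),(210,560)),"pk topL2":((262,505),(176,490)),
"wall J":((190,405),(88,258)),"wall K":((268,350),(240,198))}
for k,(u,v) in P.items():
    x,e=tri([(a,(80+u[0]*.525,u[1]*.525)),(b,(150+v[0]*.275,125+v[1]*.275))]);print(k,x.round(4),round(e,4))
# board right edge direction at z=.006
p=[plane(a,(80+u*.525,v*.525),.006) for u,v in((478,78),(640,437))];d=p[0]-p[1];print("y dir yaw",np.degrees(np.arctan2(d[1],d[0])))
p=[plane(a,(80+u*.525,v*.525),.006) for u,v in((310,597),(640,437))];d=p[1]-p[0];print("x dir",np.degrees(np.arctan2(d[1],d[0])))
```

```text
sp foot out [0.6097 0.2158 0.0685] 0.0002
sp foot in [0.6154 0.216  0.0675] 0.0008
sp knee in [0.619  0.1998 0.0883] 0.0005
sp top out [0.6083 0.1903 0.104 ] 0.0002
sp top in [0.6138 0.1903 0.1068] 0.0
pk foot [0.6297 0.2222 0.0689] 0.0002
pk rear [0.6485 0.2272 0.0688] 0.0008
pk knee [0.634  0.2093 0.0865] 0.0014
pk rearlow [0.649  0.2125 0.0996] 0.0008
pk topR [0.6553 0.2046 0.102 ] 0.0004
pk topL [0.6652 0.164  0.0778] 0.0001
pk topL2 [0.6473 0.1611 0.0769] 0.0043
wall J [0.6069 0.1494 0.0738] 0.0003
wall K [0.6007 0.1728 0.0546] 0.0013
y dir yaw -165.85495691921707
x dir 104.36277816403292
```

This settles it. The slot leans along its own length, with z toward −x. `slot_floor` is at about (0.635,0.202,0.056), and the dial gives the same to within 3 mm. Next I'll add a planner helper and view the rack.

```bash
cat >> h.py <<'E'
xh=np.radians(104.2);l=np.radians(32)
xs=np.array([np.cos(xh)*np.cos(l),np.sin(xh)*np.cos(l),np.sin(l)])
ys=np.array([-np.sin(xh),np.cos(xh),0]);zs=np.cross(xs,ys);RS=np.c_[xs,-ys,-zs]
SF=np.array([.634,.201,.0555])
def down(yaw): return R.from_euler("xyz",[180,0,yaw],degrees=True).as_matrix()
def cur():
    o=monitor.get_obs();return o["ee_pos"],R.from_euler("xyz",o["tcp_rot"],degrees=True).as_matrix()
def plan(p1,R1,n,start=None):
    p0,R0=start or cur();w=R.from_matrix(R0.T@R1).as_rotvec()/n
    S=sum(R.from_rotvec(k*w).as_matrix() for k in range(n));v=np.linalg.solve(S,R0.T@(np.array(p1)-p0))
    pts=[];p=np.array(p0);Q=R0
    for k in range(n):
        p=p+Q@v;Q=Q@R.from_rotvec(w).as_matrix();pts.append(p+.173*Q[:,2])
    print(n,"rows:",np.r_[v/.04,w/.1].round(3)," |v|mm",round(1e3*np.linalg.norm(v),1),"tip lowest",min(q[2] for q in pts).round(3),"mid",pts[n//2].round(3))
    return np.array(p1),R1
E
python3 - <<'E'
from h import *
print(xs,ys,zs);plan([.52,-.205,.36],down(172.5),16)
E
```

```text
[-0.20803246  0.82213628  0.52991926] [-0.96944535 -0.24530739  0.        ] [ 0.12999311 -0.51372777  0.8480481 ]
16 rows: [ 0.069 -0.875  0.103 -0.303 -0.016 -0.07 ]  |v|mm 35.3 tip lowest 0.139 mid [ 0.57  -0.001  0.19 ]
```

Request:
carry_out(targets=".07 -.875 .1 -.303 -.016 -.07 1;.07 -.875 .1 -.303 -.016 -.07 1;.07 -.875 .1 -.303 -.016 -.07 1;.07 -.875 .1 -.303 -.016 -.07 1;.07 -.875 .1 -.303 -.016 -.07 1;.07 -.875 .1 -.303 -.016 -.07 1;.07 -.875 .1 -.303 -.016 -.07 1;.07 -.875 .1 -.303 -.016 -.07 1")

```text
time: 3.68
ee_pos: [0.5843, 0.0674, 0.3581]
tcp_rot: [-166.2, -0.0, 169.3]
wrist_force: [1.5, -0.5, 0.5]
opening: 0.0854
grasp_force: 0.0
```

Request:
carry_out(targets=".07 -.875 .1 -.303 -.016 -.07 1;.07 -.875 .1 -.303 -.016 -.07 1;.07 -.875 .1 -.303 -.016 -.07 1;.07 -.875 .1 -.303 -.016 -.07 1;.07 -.875 .1 -.303 -.016 -.07 1;.07 -.875 .1 -.303 -.016 -.07 1;.07 -.875 .1 -.303 -.016 -.07 1;.07 -.875 .1 -.303 -.016 -.07 1")

```text
time: 4.35
ee_pos: [0.5167, -0.2051, 0.3651]
tcp_rot: [-179.8, 0.3, 172.5]
wrist_force: [0.8, 0.5, -0.0]
opening: 0.085
grasp_force: 0.0
```

Request:
carry_out(targets="0 0 0 0 0 0 1;0 0 0 0 0 0 1;0 0 0 0 0 0 1;0 0 0 0 0 0 1;0 0 0 0 0 0 1;0 0 0 0 0 0 1;0 0 0 0 0 0 1;0 0 0 0 0 0 1")

```text
time: 5.02
ee_pos: [0.5204, -0.2028, 0.3607]
tcp_rot: [-179.8, -0.2, 172.6]
wrist_force: [0.4, 0.3, -1.1]
opening: 0.0852
grasp_force: 0.0
```

Run:
```python
from h import *
o=monitor.get_obs();print(o["time"],o["ee_pos"],o["tcp_rot"],o["q"].round(1))
snap("w4");im=cv2.imread("pics/w4_raw.png");print(im.shape)
crop("w4",0,60,560,300,800/560)
```

```text
5.0167 [ 0.52043033 -0.20280086  0.3607012 ] [-1.79815648e+02 -1.67991028e-01  1.72643997e+02] [-21.2   5.5   5.8  90.4  -0.2 -13.9]
(420, 560, 3)
```

View pics/w4_c.png

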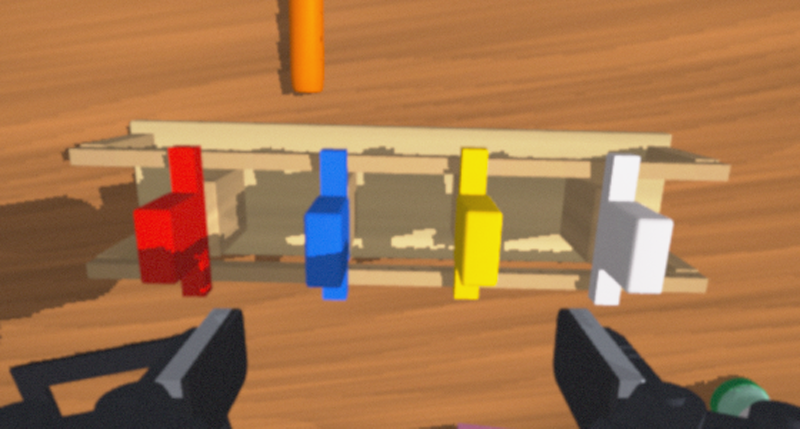

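The rack view shows grip tops at about red (161,247), blue (326,247), yellow (481,247) and white (649,255). Crossbar ends (upper and lower) are at red (186,148)/(197,294), blue (334,151)/(337,298), yellow (474,149)/(467,297) and white (624,155)/(606,303). Rails run (72,155)–(728,172) and (90,270)–(707,285).

Run:
```python
from h import *
c=load("w4");f=lambda u,z:plane(c,(u[0]*.7,60+u[1]*.7),z)
B={"red":((161,247),(186,148),(197,294)),"blue":((326,247),(334,151),(337,298)),"yel":((481,247),(474,149),(467,297)),"white":((649,255),(624,155),(606,303))}
for k,(g,u,l_) in B.items():
    G=f(g,.121);a,b=f(u,.085),f(l_,.085);print(k,G.round(4),"bar mid",((a+b)/2).round(4),"len",np.linalg.norm(a-b).round(4),"yaw",np.degrees(np.arctan2(*(b-a)[[1,0]])).round(1))
for z in(.075,):
  for p in((72,150),(728,167),(90,277),(707,291)):print(f(p,z).round(4))
# check of height: wrist ray vs scene ray of the grip top centres
s=get_calibration("scene")
for k,u in (("red",(232,357)),("blue",(264,336)),("yel",(295,318)),("white",(329,300))):
    print(k,[v.round(4) for v in [tri([(c,(B[k][0][0]*.7,60+B[k][0][1]*.7)),(s,np.array(u)*.7)])[0]]])
```

```text
red [ 0.507  -0.3039  0.121 ] bar mid [ 0.5068 -0.3048  0.085 ] len 0.0747 yaw -9.4
blue [ 0.516  -0.2342  0.121 ] bar mid [ 0.5177 -0.2348  0.085 ] len 0.0754 yaw -8.1
yel [ 0.5243 -0.1688  0.121 ] bar mid [ 0.5253 -0.1688  0.085 ] len 0.0757 yaw -7.8
white [ 0.537 -0.098  0.121] bar mid [ 0.5375 -0.0985  0.085 ] len 0.0761 yaw -7.6
[ 0.4646 -0.3591  0.075 ]
[ 0.5143 -0.0384  0.075 ]
[ 0.5308 -0.3696  0.075 ]
[ 0.58   -0.0466  0.075 ]
red [array([ 0.508 , -0.3007,  0.1233])]
blue [array([ 0.515, -0.233,  0.125])]
yel [array([ 0.5232, -0.1686,  0.1251])]
white [array([ 0.5359, -0.0982,  0.125 ])]
```

Run:
```python
from h import *
plan([.5248,-.1688,.26],down(171.4),6)
```

```text
6 rows: [ 0.001  0.144  0.419 -0.005 -0.005  0.036]  |v|mm 17.7 tip lowest 0.087 mid [ 0.523 -0.18   0.121]
```

Request:
carry_out(targets="0 .288 0 0 0 .07 0;0 .288 0 0 0 .07 0;0 .288 .2 0 0 .07 0;0 0 .5 0 0 0 0;0 0 .5 0 0 0 0;0 0 .5 0 0 0 0;0 0 .5 0 0 0 0;0 0 .3 0 0 0 0")

```text
time: 5.73
ee_pos: [0.5243, -0.1691, 0.2583]
tcp_rot: [-179.8, -0.3, 171.4]
wrist_force: [-0.5, 0.0, 0.1]
opening: 0.0432
grasp_force: 0.0
```

Request:
carry_out(targets="0 0 0 0 0 0 0;0 0 0 0 0 0 0;0 0 0 0 0 0 0;0 0 0 0 0 0 0;0 0 0 0 0 0 -1;0 0 0 0 0 0 -1;0 0 0 0 0 0 -1;0 0 0 0 0 0 -1")

```text
time: 6.4
ee_pos: [0.5247, -0.1695, 0.2614]
tcp_rot: [-179.8, -0.1, 171.4]
wrist_force: [-1.2, -0.4, 5.9]
opening: 0.0154
grasp_force: 42.0
```

Run:
```python
from h import *
o=monitor.get_obs();print(o["time"],o["ee_pos"],o["tcp_rot"],o["opening"],o["grasp_force"])
```

```text
6.4 [ 0.52473938 -0.16952632  0.26143207] [-1.79797224e+02 -8.70372937e-02  1.71377334e+02] 0.015380633388274627 42.0228374004364
```

```bash
cat >> h.py <<'E'
def slot(h,y,d,x=.001): return SF+zs*(.078+d+h)+ys*y+xs*x
E
python3 - <<'E'
from h import *
p,Q=cur();d=.158
l1=p+[0,0,.12]
e=plan(slot(.07,.0055,d),RS,16,(l1,Q));print(e[0])
plan(slot(.02,.0055,d),RS,4,e)
E
```

```text
16 rows: [ 0.012  0.409  0.135 -0.207  0.308  0.712]  |v|mm 17.2 tip lowest 0.169 mid [0.551 0.017 0.178]
[0.66823791 0.04327225 0.31553264]
4 rows: [ 0.    -0.     0.312  0.     0.     0.   ]  |v|mm 12.5 tip lowest 0.126 mid [0.641 0.151 0.137]
```

Request:
carry_out(targets="0 0 -.2 0 0 0 -1;0 0 -.55 0 0 0 -1;0 0 -.75 0 0 0 -1;0 0 -.75 0 0 0 -1;0 0 -.75 0 0 0 -1;0.012 0.409 0.135 -0.207 0.308 0.712 -1;0.012 0.409 0.135 -0.207 0.308 0.712 -1;0.012 0.409 0.135 -0.207 0.308 0.712 -1")

```text
time: 7.07
ee_pos: [0.5338, -0.1202, 0.3662]
tcp_rot: [177.2, -5.8, 159.0]
wrist_force: [1.3, 0.4, -0.4]
opening: 0.0151
grasp_force: 41.4
```

Request:
carry_out(targets="0.012 0.409 0.135 -0.207 0.308 0.712 -1;0.012 0.409 0.135 -0.207 0.308 0.712 -1;0.012 0.409 0.135 -0.207 0.308 0.712 -1;0.012 0.409 0.135 -0.207 0.308 0.712 -1;0.012 0.409 0.135 -0.207 0.308 0.712 -1;0.012 0.409 0.135 -0.207 0.308 0.712 -1;0.012 0.409 0.135 -0.207 0.308 0.712 -1;0.012 0.409 0.135 -0.207 0.308 0.712 -1")

```text
time: 7.73
ee_pos: [0.601, -0.005, 0.3338]
tcp_rot: [175.7, -22.4, 126.5]
wrist_force: [-0.5, -0.7, -0.3]
opening: 0.0156
grasp_force: 41.3
```

Request:
carry_out(targets="0.012 0.409 0.135 -0.207 0.308 0.712 -1;0.012 0.409 0.135 -0.207 0.308 0.712 -1;0.012 0.409 0.135 -0.207 0.308 0.712 -1;0.012 0.409 0.135 -0.207 0.308 0.712 -1;0.012 0.409 0.135 -0.207 0.308 0.712 -1;0 0 0 0 0 0 -1;0 0 0 0 0 0 -1;0 0 0 0 0 0 -1")

```text
time: 8.4
ee_pos: [0.6678, 0.0436, 0.3146]
tcp_rot: [-179.9, -32.0, 104.2]
wrist_force: [1.0, -0.2, -1.1]
opening: 0.0155
grasp_force: 41.3
```

Run:
```python
from h import *
o=monitor.get_obs();print(o["time"],o["ee_pos"],o["tcp_rot"],o["q"].round(1),o["opening"],o["wrist_force"].round(1))
snap("w5");plan(slot(.07,.0055,.158),RS,1);plan(slot(.0,.0055,.158),RS,6)
im=cv2.imread("pics/w5_raw.png")
c=load("w5")
for X in(SF,SF+.025*xs,SF-.025*xs):print(proj(c,X))
s=snap("s5","scene")[140:245,255:395]
o=np.zeros((600,800,3),np.uint8);o[:390,:520]=cv2.resize(im,(520,390));o[300:600,400:800]=cv2.resize(s,(400,300),interpolation=cv2.INTER_CUBIC)
cv2.imwrite("pics/comp5.png",o)
```

```text
8.4 [0.66775059 0.0436123  0.31460913] [-179.94621739  -31.99926409  104.24679947] [-1.1 26.4 24.  97.2 30.7 72. ] 0.015521168262637976 [ 1.  -0.2 -1.1]
1 rows: [ 0.001  0.013 -0.018 -0.008  0.     0.006]  |v|mm 0.9 tip lowest 0.169 mid [0.646 0.132 0.169]
6 rows: [ 0.     0.002  0.289 -0.001  0.     0.001]  |v|mm 11.5 tip lowest 0.109 mid [0.639 0.156 0.129]
[[287.87952726 208.20526558]]
[[288.08872663 176.42939108]]
[[287.68015141 238.47737513]]
```

View pics/comp5.png

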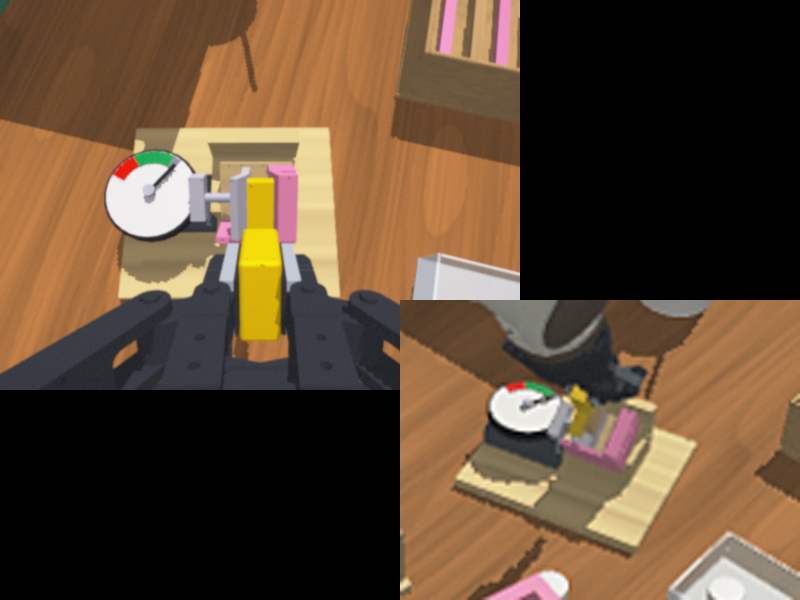

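The yellow spacer hangs right over the slot, aligned between the sprung cheek and the pink one. Inserting.

Request:
carry_out(targets="0 .01 .3 0 0 0 -1;0 0 .3 0 0 0 -1;0 0 .3 0 0 0 -1;0 0 .25 0 0 0 -1;0 0 .2 0 0 0 -1;0 0 .15 0 0 0 -1;0 0 .1 0 0 0 -1;0 0 .1 0 0 0 -1")

```text
time: 9.17
ee_pos: [0.6594, 0.0789, 0.2569]
tcp_rot: [-180.0, -32.0, 104.2]
wrist_force: [0.8, 0.4, -0.4]
opening: 0.0156
grasp_force: 41.5
```

Request:
carry_out(targets="0 0 .03 0 0 0 -1;0 0 .03 0 0 0 -1;0 0 0 0 0 0 -1;0 0 0 0 0 0 -1;0 0 0 0 0 0 -1;0 0 0 0 0 0 -1;0 0 0 0 0 0 -1;0 0 0 0 0 0 -1")

```text
time: 9.83
ee_pos: [0.6592, 0.08, 0.2549]
tcp_rot: [-180.0, -32.0, 104.2]
wrist_force: [0.7, -1.3, 0.1]
opening: 0.0153
grasp_force: 41.4
```

```bash
cat >> h.py <<'E'
def rep(d):
    o=monitor.get_obs();p,Q=cur();g=p+Q[:,2]*d
    r=np.c_[xs,ys,zs].T@(g-SF);print("t",o["time"],"grip in slot mm",(r*1e3).round(1),"F slot axes",(np.c_[xs,ys,zs].T@o["wrist_force"]).round(1),"open",o["opening"].round(4),"gf",round(o["grasp_force"],1),"rot",o["tcp_rot"].round(1))
E
python3 -c "
from h import *
rep(.158)"
```

```text
Traceback (most recent call last):
  File "h.py", line 48, in rep
    r=np.c_[xs,ys,zs].T@(g-SF);print("t",o["time"],"grip in slot mm",(r*1e3).round(1),"F slot axes",(np.c_[xs,ys,zs].T@o["wrist_force"]).round(1),"open",o["opening"].round(4),"gf",round(o["grasp_force"],1),"rot",o["tcp_rot"].round(1))
                                                                                                                                                         ^^^^^^^^^^^^^^^^^^
AttributeError: 'float' object has no attribute 'round'
```

Request:
carry_out(targets="0 0 .03 0 0 0 -1;0 0 .03 0 0 0 -1;0 0 .03 0 0 0 -1;0 0 .03 0 0 0 -1;0 0 0 0 0 0 -1;0 0 0 0 0 0 -1;0 0 0 0 0 0 -1;0 0 0 0 0 0 -1")

```text
time: 10.5
ee_pos: [0.6587, 0.0805, 0.255]
tcp_rot: [179.8, -31.9, 104.2]
wrist_force: [-4.2, -19.7, 23.6]
opening: 0.0158
grasp_force: 45.8
```

```bash
sed -i 's/o\["opening"\].round(4)/round(float(o["opening"]),4)/' h.py; python3 -c "
from h import *
rep(.158)"
```

```text
t 10.5 grip in slot mm [ 1.2  4.9 76.3] F slot axes [-2.8  8.9 29.6] open 0.0158 gf 45.8 rot [179.8 -31.9 104.2]
```

```bash
cat >> h.py <<'E'
SF=SF-.0017*zs
def needle(n):
    c=load(n);im=cv2.imread(f"pics/{n}_raw.png").astype(float).sum(2)
    C=tri([(load("w2"),(80+217*.525,157*.525)),(load("w3"),(192,85))])[0]
    C=np.array([.5402,.1761,.0616])
    best=[]
    for a in np.radians(np.arange(0,360,1)):
        u=np.array([np.cos(a),np.sin(a),0])
        P=proj(c,[C+u*r for r in np.linspace(.013,.024,12)])
        best.append(np.mean([cv2.getRectSubPix(im.astype(np.float32),(1,1),tuple(map(float,q)))[0,0] for q in P]))
    best=np.array(best);k=best.argmin();print(n,"needle world angle",k,"dark",best[k].round(),"median",np.median(best).round())
E
python3 - <<'E'
from h import *
for n in("w1","w2","w3","w5"):needle(n)
snap("w6");needle("w6")
d=.158
e=(slot(.0,.0055,d),RS);a=plan(slot(.075,.0055,d),RS,4);p=[.5247,-.1695,.2625]
b=plan([p[0],p[1],p[2]+.115],down(171.4),16,a);plan(p,down(171.4),6,b)
E
```

```text
w1 needle world angle 66 dark 217.0 median 715.0
w2 needle world angle 65 dark 142.0 median 696.0
w3 needle world angle 63 dark 142.0 median 712.0
w5 needle world angle 68 dark 165.0 median 718.0
w6 needle world angle 68 dark 139.0 median 705.0
4 rows: [-0.003  0.002 -0.469  0.011  0.005 -0.001]  |v|mm 18.7 tip lowest 0.124 mid [0.644 0.14  0.156]
16 rows: [-0.037 -0.404 -0.133  0.204 -0.308 -0.713]  |v|mm 17.1 tip lowest 0.173 mid [ 0.536 -0.023  0.181]
6 rows: [ 0.    -0.     0.479  0.     0.     0.   ]  |v|mm 19.2 tip lowest 0.09 mid [ 0.525 -0.169  0.128]
```

Request:
carry_out(targets="0 0 -.2 0 0 0 -1;0 0 -.35 0 0 0 -1;0 0 -.45 0 0 0 -1;0 0 -.45 0 0 0 -1;0 0 -.5 0 0 0 -1;-0.037 -0.404 -0.133 0.204 -0.308 -0.713 -1;-0.037 -0.404 -0.133 0.204 -0.308 -0.713 -1;-0.037 -0.404 -0.133 0.204 -0.308 -0.713 -1")

```text
time: 11.22
ee_pos: [0.6259, 0.0155, 0.3276]
tcp_rot: [176.7, -26.3, 118.3]
wrist_force: [-0.6, -0.3, -0.8]
opening: 0.0149
grasp_force: 41.4
```

Request:
carry_out(targets="-0.037 -0.404 -0.133 0.204 -0.308 -0.713 -1;-0.037 -0.404 -0.133 0.204 -0.308 -0.713 -1;-0.037 -0.404 -0.133 0.204 -0.308 -0.713 -1;-0.037 -0.404 -0.133 0.204 -0.308 -0.713 -1;-0.037 -0.404 -0.133 0.204 -0.308 -0.713 -1;-0.037 -0.404 -0.133 0.204 -0.308 -0.713 -1;-0.037 -0.404 -0.133 0.204 -0.308 -0.713 -1;-0.037 -0.404 -0.133 0.204 -0.308 -0.713 -1")

```text
time: 11.88
ee_pos: [0.5445, -0.0894, 0.3542]
tcp_rot: [175.8, -9.6, 151.5]
wrist_force: [0.7, 0.4, -1.2]
opening: 0.0155
grasp_force: 41.5
```

Request:
carry_out(targets="-0.037 -0.404 -0.133 0.204 -0.308 -0.713 -1;-0.037 -0.404 -0.133 0.204 -0.308 -0.713 -1;-0.037 -0.404 -0.133 0.204 -0.308 -0.713 -1;-0.037 -0.404 -0.133 0.204 -0.308 -0.713 -1;-0.037 -0.404 -0.133 0.204 -0.308 -0.713 -1;0 0 0 0 0 0 -1;0 0 0 0 0 0 -1;0 0 0 0 0 0 -1")

```text
time: 12.55
ee_pos: [0.5249, -0.1682, 0.3755]
tcp_rot: [179.9, -0.1, 171.3]
wrist_force: [-1.1, -0.3, -1.2]
opening: 0.0155
grasp_force: 41.4
```

Run:
```python
from h import *
o=monitor.get_obs();print(o["time"],o["ee_pos"],o["tcp_rot"],o["opening"],o["grasp_force"],o["q"].round(1))
plan([.5247,-.1695,.2635],down(171.4),6)
snap("w7")
# angle of the yellow top-face edges in the hand, before (w5,w6) and now
for n in("w5","w6","w7"):
    im=cv2.imread(f"pics/{n}_raw.png")[240:400,200:360];h=cv2.cvtColor(im,cv2.COLOR_BGR2HSV);m=cv2.inRange(h,(22,150,120),(34,255,255))
    ys_,xs_=np.nonzero(m);print(n,xs_.mean().round(1)+200,ys_.mean().round(1)+240,m.sum()//255,cv2.minAreaRect(np.c_[xs_,ys_].astype(np.float32)))
```

```text
12.55 [ 0.52494172 -0.16819934  0.37549917] [ 1.79909203e+02 -6.41172388e-02  1.71296629e+02] 0.015465630143986529 41.44954741001129 [-17.8   4.7   6.5  91.9   0.1  -9.1]
6 rows: [-0.    -0.006  0.467  0.003 -0.002 -0.003]  |v|mm 18.7 tip lowest 0.091 mid [ 0.525 -0.169  0.128]
w5 279.6 304.9 5428 ((79.5, 63.0), (126.0, 47.0), 90.0)
w6 279.6 305.0 5467 ((80.0, 63.5), (127.0, 46.0), 90.0)
w7 279.8 304.7 5427 ((80.5, 63.5), (127.0, 47.0), 90.0)
```

Request:
carry_out(targets="0 -.03 .25 0 0 0 -1;0 0 .45 0 0 0 -1;0 0 .55 0 0 0 -1;0 0 .55 0 0 0 -1;0 0 .5 0 0 0 -1;0 0 .3 0 0 0 -1;0 0 .15 0 0 0 -1;0 0 .05 0 0 0 -1")

```text
time: 13.27
ee_pos: [0.5246, -0.1694, 0.2624]
tcp_rot: [179.9, -0.1, 171.4]
wrist_force: [0.8, -0.8, 0.1]
opening: 0.0155
grasp_force: 41.4
```

Request:
carry_out(targets="0 0 .05 0 0 0 -1;0 0 0 0 0 0 -1;0 0 0 0 0 0 0;0 0 0 0 0 0 0;0 0 0 0 0 0 0;0 0 -.2 0 0 0 0;0 0 -.5 0 0 0 0;0 0 -.6 0 0 0 0")

```text
time: 13.93
ee_pos: [0.5244, -0.1696, 0.3138]
tcp_rot: [179.9, -0.1, 171.4]
wrist_force: [0.2, -0.2, 0.6]
opening: 0.0426
grasp_force: 0.0
```

Request:
carry_out(targets="-.02 -.5 0 0 0 0 0;-.02 -.6 0 0 0 0 0;-.01 -.54 0 0 0 0 0;0 0 0 0 0 0 0;0 0 0 0 0 0 0;0 0 0 0 0 0 0;0 0 0 0 0 0 0;0 0 0 0 0 0 0")

```text
time: 14.6
ee_pos: [0.5171, -0.2342, 0.3139]
tcp_rot: [180.0, 0.0, 171.4]
wrist_force: [0.4, -0.1, -0.4]
opening: 0.0426
grasp_force: 0.0
```

Run:
```python
from h import *
o=monitor.get_obs();print(o["time"],o["ee_pos"],o["tcp_rot"],o["opening"])
plan([.5169,-.2345,.261],down(171.4),4)
snap("w8");snap("t8","top");snap("s8","scene")
im=cv2.imread("pics/w8_raw.png");c=load("w8")
# yellow hung: crossbar / grip pixels against those predicted
h=cv2.cvtColor(im,cv2.COLOR_BGR2HSV);m=cv2.inRange(h,(22,150,120),(34,255,255));ys_,xs_=np.nonzero(m)
print("yellow blob",len(xs_),xs_.min(),xs_.max(),ys_.min(),ys_.max())
G=np.array([.5248,-.169,0]);X=np.array([.989,-.15,0]);Y=np.array([.15,.989,0])
print("pred",proj(c,[G+sx*.038*X+sy*.006*Y+[0,0,.085] for sx in(-1,1) for sy in(-1,1)]+[G+sx*.017*X+sy*.008*Y+[0,0,.121] for sx in(-1,1) for sy in(-1,1)]).round())
b=cv2.inRange(h,(105,150,60),(125,255,255));ys_,xs_=np.nonzero(b);print("blue",len(xs_),xs_.min(),xs_.max(),ys_.min(),ys_.max())
B=np.array([.5169,-.2345,0]);print(proj(c,[B+sx*.038*X+sy*.006*Y+[0,0,.085] for sx in(-1,1) for sy in(-1,1)]+[B+sx*.017*X+sy*.008*Y+[0,0,.121] for sx in(-1,1) for sy in(-1,1)]).round())
```

```text
14.6 [ 0.51710417 -0.23415305  0.31391421] [1.79958851e+02 4.25717450e-03 1.71447555e+02] 0.04263918566233231
4 rows: [ 0.001 -0.002  0.331  0.002  0.     0.002]  |v|mm 13.2 tip lowest 0.088 mid [ 0.517 -0.234  0.101]
yellow blob 5459 374 433 170 297
pred [[387. 169.]
 [409. 169.]
 [377. 294.]
 [397. 294.]
 [401. 225.]
 [435. 225.]
 [395. 291.]
 [427. 291.]]
blue 3342 259 291 174 298
[[267. 173.]
 [289. 173.]
 [268. 297.]
 [288. 297.]
 [261. 229.]
 [295. 229.]
 [262. 295.]
 [294. 295.]]
```

Request:
carry_out(targets="0 -.02 .3 0 0 0 0;0 -.01 .4 0 0 0 0;0 0 .3 0 0 0 0;0 0 .2 0 0 0 0;0 0 .12 0 0 0 0;0 0 0 0 0 0 0;0 0 0 0 0 0 -1;0 0 0 0 0 0 -1")

```text
time: 15.42
ee_pos: [0.5169, -0.2361, 0.2616]
tcp_rot: [180.0, 0.0, 171.4]
wrist_force: [0.8, 0.2, -0.5]
opening: 0.0195
grasp_force: 0.0
```

Request:
carry_out(targets="0 0 0 0 0 0 -1;0 0 0 0 0 0 -1;0 0 -.3 0 0 0 -1;0 0 -.7 0 0 0 -1;0 0 -.9 0 0 0 -1;0 0 -.9 0 0 0 -1;0 0 -.7 0 0 0 -1;0 0 0 0 0 0 -1")

```text
time: 16.08
ee_pos: [0.5167, -0.2361, 0.4084]
tcp_rot: [-179.9, 0.5, 171.4]
wrist_force: [1.2, -0.5, -0.2]
opening: 0.0155
grasp_force: 41.2
```

Run:
```python
from h import *
o=monitor.get_obs();print(o["time"],o["ee_pos"],o["tcp_rot"],o["opening"],o["grasp_force"])
e=plan(slot(.07,.008,.158),RS,20)
```

```text
16.0833 [ 0.51666796 -0.23607197  0.40840476] [-179.89133988    0.50194955  171.39459866] 0.015475597381679099 41.18393540382385
20 rows: [ 0.052  0.395  0.161 -0.162  0.251  0.571]  |v|mm 17.2 tip lowest 0.167 mid [ 0.537 -0.018  0.186]
```

Request:
carry_out(targets="0.052 0.395 0.153 -0.162 0.251 0.571 -1;0.052 0.395 0.153 -0.162 0.251 0.571 -1;0.052 0.395 0.153 -0.162 0.251 0.571 -1;0.052 0.395 0.153 -0.162 0.251 0.571 -1;0.052 0.395 0.153 -0.162 0.251 0.571 -1;0.052 0.395 0.153 -0.162 0.251 0.571 -1;0.052 0.395 0.153 -0.162 0.251 0.571 -1;0.052 0.395 0.153 -0.162 0.251 0.571 -1")

```text
time: 16.75
ee_pos: [0.5414, -0.1084, 0.3596]
tcp_rot: [175.3, -12.9, 145.5]
wrist_force: [0.5, -1.0, -0.4]
opening: 0.0156
grasp_force: 41.1
```

Request:
carry_out(targets="0.052 0.395 0.153 -0.162 0.251 0.571 -1;0.052 0.395 0.153 -0.162 0.251 0.571 -1;0.052 0.395 0.153 -0.162 0.251 0.571 -1;0.052 0.395 0.153 -0.162 0.251 0.571 -1;0.052 0.395 0.153 -0.162 0.251 0.571 -1;0.052 0.395 0.153 -0.162 0.251 0.571 -1;0.052 0.395 0.153 -0.162 0.251 0.571 -1;0.052 0.395 0.153 -0.162 0.251 0.571 -1")

```text
time: 17.42
ee_pos: [0.6149, 0.0014, 0.3283]
tcp_rot: [177.0, -26.4, 118.6]
wrist_force: [-0.1, -0.4, -1.0]
opening: 0.0156
grasp_force: 41.1
```

Request:
carry_out(targets="0.052 0.395 0.153 -0.162 0.251 0.571 -1;0.052 0.395 0.153 -0.162 0.251 0.571 -1;0.052 0.395 0.153 -0.162 0.251 0.571 -1;0.052 0.395 0.153 -0.162 0.251 0.571 -1;0 0 0 0 0 0 -1;0 0 0 0 0 0 -1;0 0 0 0 0 0 -1;0 0 0 0 0 0 -1")

```text
time: 18.08
ee_pos: [0.6657, 0.0421, 0.3131]
tcp_rot: [-179.5, -32.3, 104.0]
wrist_force: [-0.7, 0.0, -0.7]
opening: 0.0155
grasp_force: 41.1
```

Run:
```python
from h import *
rep(.158);plan(slot(.07,.008,.158),RS,1);plan(slot(-.002,.008,.158),RS,8)
```

```text
t 18.0833 grip in slot mm [  0.2   9.2 147.9] F slot axes [-0.2  0.6 -0.7] open 0.0155 gf 41.1 rot [-179.5  -32.3  104. ]
1 rows: [ 0.044  0.007 -0.002 -0.062 -0.059 -0.032]  |v|mm 1.8 tip lowest 0.167 mid [0.643 0.132 0.167]
8 rows: [ 0.005  0.002  0.225 -0.008 -0.007 -0.004]  |v|mm 9.0 tip lowest 0.106 mid [0.637 0.155 0.129]
```

Request:
carry_out(targets=".044 .007 .2 -.062 -.059 -.032 -1;0 0 .3 0 0 0 -1;0 0 .3 0 0 0 -1;0 0 .3 0 0 0 -1;0 0 .25 0 0 0 -1;0 0 .2 0 0 0 -1;0 0 .12 0 0 0 -1;0 0 .08 0 0 0 -1")

```text
time: 18.75
ee_pos: [0.6568, 0.0796, 0.2552]
tcp_rot: [179.9, -32.0, 104.2]
wrist_force: [-3.0, -16.6, 21.1]
opening: 0.0153
grasp_force: 44.8
```

Request:
carry_out(targets="0 0 .04 0 0 0 -1;0 0 .03 0 0 0 -1;0 0 .02 0 0 0 -1;0 0 0 0 0 0 -1;0 0 0 0 0 0 -1;0 0 0 0 0 0 -1;0 0 0 0 0 0 -1;0 0 0 0 0 0 -1")

```text
time: 19.42
ee_pos: [0.6563, 0.0797, 0.2553]
tcp_rot: [179.8, -31.9, 104.1]
wrist_force: [-4.3, -17.9, 23.5]
opening: 0.0155
grasp_force: 45.3
```

Run:
```python
from h import *
rep(.158);snap("w9");needle("w9")
```

```text
t 19.4167 grip in slot mm [ 1.3  7.5 78.4] F slot axes [-1.4  8.5 28.6] open 0.0155 gf 45.3 rot [179.8 -31.9 104.1]
w9 needle world angle 68 dark 146.0 median 716.0
```

Run:
```python
from h import *
plan([.5169,-.2361,.4],down(171.4),20,(slot(.0763,.008,.158),RS))
```

```text
20 rows: [-0.071 -0.388 -0.151  0.164 -0.246 -0.57 ]  |v|mm 16.9 tip lowest 0.174 mid [ 0.523 -0.057  0.191]
```

Request:
carry_out(targets="0 0 -.2 0 0 0 -1;0 0 -.35 0 0 0 -1;0 0 -.45 0 0 0 -1;0 0 -.5 0 0 0 -1;0 0 -.5 0 0 0 -1;-.071 -.388 -.151 .164 -.246 -.57 -1;-.071 -.388 -.151 .164 -.246 -.57 -1;-.071 -.388 -.151 .164 -.246 -.57 -1")

```text
time: 20.13
ee_pos: [0.6268, 0.0104, 0.3299]
tcp_rot: [177.3, -27.5, 115.5]
wrist_force: [0.5, -0.2, -1.0]
opening: 0.0153
grasp_force: 41.2
```

Request:
carry_out(targets="-.071 -.388 -.151 .164 -.246 -.57 -1;-.071 -.388 -.151 .164 -.246 -.57 -1;-.071 -.388 -.151 .164 -.246 -.57 -1;-.071 -.388 -.151 .164 -.246 -.57 -1;-.071 -.388 -.151 .164 -.246 -.57 -1;-.071 -.388 -.151 .164 -.246 -.57 -1;-.071 -.388 -.151 .164 -.246 -.57 -1;-.071 -.388 -.151 .164 -.246 -.57 -1")

```text
time: 20.8
ee_pos: [0.5475, -0.0947, 0.3576]
tcp_rot: [175.1, -14.2, 142.6]
wrist_force: [-0.2, -0.0, -0.9]
opening: 0.0154
grasp_force: 41.2
```

Request:
carry_out(targets="-.071 -.388 -.151 .164 -.246 -.57 -1;-.071 -.388 -.151 .164 -.246 -.57 -1;-.071 -.388 -.151 .164 -.246 -.57 -1;-.071 -.388 -.151 .164 -.246 -.57 -1;-.071 -.388 -.151 .164 -.246 -.57 -1;-.071 -.388 -.151 .164 -.246 -.57 -1;-.071 -.388 -.151 .164 -.246 -.57 -1;-.071 -.388 -.151 .164 -.246 -.57 -1")

```text
time: 21.47
ee_pos: [0.5167, -0.2203, 0.3941]
tcp_rot: [179.2, -1.5, 168.2]
wrist_force: [-0.2, 0.6, -1.2]
opening: 0.0154
grasp_force: 41.2
```

Request:
carry_out(targets="-.071 -.388 -.151 .164 -.246 -.57 -1;0 0 0 0 0 0 -1;0 0 0 0 0 0 -1;0 0 0 0 0 0 -1;0 0 0 0 0 0 -1;0 0 0 0 0 0 -1;0 0 0 0 0 0 -1;0 0 0 0 0 0 -1")

```text
time: 22.13
ee_pos: [0.517, -0.235, 0.3991]
tcp_rot: [-180.0, -0.1, 171.4]
wrist_force: [0.2, 0.8, -0.8]
opening: 0.0155
grasp_force: 41.1
```

Run:
```python
from h import *
o=monitor.get_obs();print(o["time"],o["ee_pos"],o["tcp_rot"],o["opening"],o["grasp_force"])
plan([.5169,-.2361,.4],down(171.4),1);plan([.5169,-.2361,.2635],down(171.4),8)
```

```text
22.1333 [ 0.5169608  -0.23500071  0.39912749] [-1.79994862e+02 -1.12518080e-01  1.71365432e+02] 0.015463158790548492 41.11274778842926
1 rows: [-0.003 -0.027 -0.022 -0.001 -0.02  -0.006]  |v|mm 1.4 tip lowest 0.227 mid [ 0.517 -0.236  0.227]
8 rows: [-0.001 -0.003  0.424 -0.    -0.002 -0.001]  |v|mm 17.0 tip lowest 0.091 mid [ 0.517 -0.236  0.141]
```

Request:
carry_out(targets="0 -.02 .3 0 0 0 -1;0 0 .5 0 0 0 -1;0 0 .65 0 0 0 -1;0 0 .65 0 0 0 -1;0 0 .6 0 0 0 -1;0 0 .4 0 0 0 -1;0 0 .2 0 0 0 -1;0 0 .05 0 0 0 -1")

```text
time: 22.8
ee_pos: [0.5162, -0.2359, 0.2638]
tcp_rot: [180.0, -0.2, 171.3]
wrist_force: [0.6, 0.4, -0.0]
opening: 0.0151
grasp_force: 41.1
```

Request:
carry_out(targets="0 0 .05 0 0 0 -1;0 0 0 0 0 0 -1;0 0 0 0 0 0 0;0 0 0 0 0 0 0;0 0 0 0 0 0 0;0 0 -.3 0 0 0 0;0 0 -.5 0 0 0 0;0 0 -.6 0 0 0 0")

```text
time: 23.47
ee_pos: [0.5163, -0.236, 0.3199]
tcp_rot: [180.0, -0.2, 171.3]
wrist_force: [0.7, -0.4, 0.2]
opening: 0.0429
grasp_force: 0.0
```

Request:
carry_out(targets="0 .4 0 0 0 0 0;0 .7 0 0 0 0 0;0 .8 0 0 0 0 0;0 .7 0 0 0 0 0;0 .5 0 0 0 0 0;0 .38 0 0 0 0 0;0 0 0 0 0 0 0;0 0 0 0 0 0 0")

```text
time: 24.13
ee_pos: [0.5376, -0.098, 0.3203]
tcp_rot: [-180.0, -0.0, 171.4]
wrist_force: [0.0, -0.4, 0.9]
opening: 0.043
grasp_force: 0.0
```

Run:
```python
from h import *
o=monitor.get_obs();print(o["time"],o["ee_pos"],o["tcp_rot"],o["opening"])
snap("w10");im=cv2.imread("pics/w10_raw.png");c=load("w10");h=cv2.cvtColor(im,cv2.COLOR_BGR2HSV)
X=np.array([.989,-.15,0]);Y=np.array([.15,.989,0])
for n,m,G in(("white",cv2.inRange(h,(0,0,150),(179,35,255)),[.5372,-.0983,0]),("yel",cv2.inRange(h,(22,150,120),(34,255,255)),[.5248,-.169,0]),("blue",cv2.inRange(h,(105,150,60),(125,255,255)),[.517,-.2361,0])):
    k,lab,st,_=cv2.connectedComponentsWithStats(m);i=1+st[1:,4].argmax();x,y,w,hh,A=st[i];print(n,"x",x,x+w,"y",y,y+hh,A)
    P=proj(c,[np.array(G)+sx*.038*X+sy*.006*Y+[0,0,.085] for sx in(-1,1) for sy in(-1,1)]+[np.array(G)+sx*.017*X+sy*.008*Y+[0,0,.121] for sx in(-1,1) for sy in(-1,1)]);print(" pred x",P[:,0].min(),P[:,0].max(),"y",P[:,1].min(),P[:,1].max())
plan([.5372,-.0983,.261],down(171.4),5)
```

```text
24.1333 [ 0.53763949 -0.09801637  0.32031556] [-1.79971473e+02 -3.12943020e-02  1.71435421e+02] 0.04302721677067288
white x 263 295 y 171 294 3263
 pred x 261.9154735951047 294.7317099093221 y 170.83240758274027 292.1810694212691
yel x 116 177 y 169 293 5294
 pred x 114.40210144990343 173.04358899425606 y 167.76755495271584 289.62279389034734
blue x 0 73 y 171 293 6132
 pred x -23.11563454780503 65.36771619278807 y 171.7715368673214 292.8823138472498
5 rows: [ 0.002  0.002  0.296 -0.001 -0.001 -0.001]  |v|mm 11.8 tip lowest 0.088 mid [ 0.537 -0.098  0.112]
```

Request:
carry_out(targets="0 0 .3 0 0 0 0;0 0 .4 0 0 0 0;0 0 .4 0 0 0 0;0 0 .25 0 0 0 0;0 0 .13 0 0 0 0;0 0 0 0 0 0 0;0 0 0 0 0 0 -1;0 0 0 0 0 0 -1", newtons=60)

```text
time: 24.85
ee_pos: [0.5376, -0.0988, 0.2609]
tcp_rot: [-180.0, -0.0, 171.3]
wrist_force: [-0.4, 0.4, 0.3]
opening: 0.019
grasp_force: 0.0
```

Request:
carry_out(targets="0 0 0 0 0 0 -1;0 0 0 0 0 0 -1;0 0 -.3 0 0 0 -1;0 0 -.7 0 0 0 -1;0 0 -.8 0 0 0 -1;0 0 -.7 0 0 0 -1;0 0 -.3 0 0 0 -1;0 0 0 0 0 0 -1")

```text
time: 25.52
ee_pos: [0.5378, -0.0985, 0.3765]
tcp_rot: [-180.0, 0.2, 171.4]
wrist_force: [0.4, -0.1, -0.7]
opening: 0.0152
grasp_force: 58.4
```

Run:
```python
from h import *
o=monitor.get_obs();print(o["time"],o["ee_pos"],o["tcp_rot"],o["opening"],o["grasp_force"])
e=plan(slot(.07,.0105,.158),RS,16)
```

```text
25.5167 [ 0.53784445 -0.09852492  0.37649082] [-179.97384       0.24817302  171.35198639] 0.015204962417953086 58.428590297698975
16 rows: [-0.037  0.3    0.11  -0.203  0.31   0.713]  |v|mm 12.9 tip lowest 0.167 mid [0.565 0.045 0.178]
```

Request:
carry_out(targets="-.037 .3 .11 -.203 .31 .713 -1;-.037 .3 .11 -.203 .31 .713 -1;-.037 .3 .11 -.203 .31 .713 -1;-.037 .3 .11 -.203 .31 .713 -1;-.037 .3 .11 -.203 .31 .713 -1;-.037 .3 .11 -.203 .31 .713 -1;-.037 .3 .11 -.203 .31 .713 -1;-.037 .3 .11 -.203 .31 .713 -1")

```text
time: 26.18
ee_pos: [0.5829, -0.012, 0.3394]
tcp_rot: [175.2, -16.3, 138.9]
wrist_force: [-0.5, -0.3, -0.8]
opening: 0.0154
grasp_force: 58.4
```

Request:
carry_out(targets="-.037 .3 .11 -.203 .31 .713 -1;-.037 .3 .11 -.203 .31 .713 -1;-.037 .3 .11 -.203 .31 .713 -1;-.037 .3 .11 -.203 .31 .713 -1;-.037 .3 .11 -.203 .31 .713 -1;-.037 .3 .11 -.203 .31 .713 -1;-.037 .3 .11 -.203 .31 .713 -1;-.037 .3 .11 -.203 .31 .713 -1")

```text
time: 26.85
ee_pos: [0.6628, 0.0433, 0.3079]
tcp_rot: [-179.5, -32.2, 103.7]
wrist_force: [0.6, -0.2, -1.6]
opening: 0.0151
grasp_force: 58.4
```

Request:
carry_out(targets="0 0 0 0 0 0 -1;0 0 0 0 0 0 -1;0 0 0 0 0 0 -1;0 0 0 0 0 0 -1;0 0 0 0 0 0 -1;0 0 0 0 0 0 -1;0 0 0 0 0 0 -1;0 0 0 0 0 0 -1")

```text
time: 27.52
ee_pos: [0.6624, 0.0428, 0.3095]
tcp_rot: [-179.7, -32.1, 104.0]
wrist_force: [0.3, -0.4, -0.3]
opening: 0.0154
grasp_force: 58.6
```

Run:
```python
from h import *
rep(.158);plan(slot(.07,.0105,.158),RS,1);plan(slot(0,.0105,.158),RS,1);snap("w11");needle("w11")
```

```text
t 27.5167 grip in slot mm [ -1.1  12.  144.1] F slot axes [-0.5 -0.2 -0.1] open 0.0154 gf 58.6 rot [-179.7  -32.1  104. ]
1 rows: [ 0.059  0.02  -0.097 -0.041 -0.018 -0.025]  |v|mm 4.6 tip lowest 0.167 mid [0.641 0.132 0.167]
1 rows: [ 0.056  0.027  1.653 -0.041 -0.018 -0.025]  |v|mm 66.2 tip lowest 0.108 mid [0.632 0.168 0.108]
w11 needle world angle 68 dark 173.0 median 716.0
```

Request:
carry_out(targets=".057 .025 .15 -.041 -.018 -.025 -1;0 0 .25 0 0 0 -1;0 0 .25 0 0 0 -1;0 0 .2 0 0 0 -1;0 0 .2 0 0 0 -1;0 0 .2 0 0 0 -1;0 0 .15 0 0 0 -1;0 0 .1 0 0 0 -1")

```text
time: 28.23
ee_pos: [0.655, 0.0763, 0.2588]
tcp_rot: [-180.0, -32.0, 104.2]
wrist_force: [4.6, -0.7, 2.1]
opening: 0.0151
grasp_force: 59.0
```

Request:
carry_out(targets="0 0 .08 0 0 0 -1;0 0 .07 0 0 0 -1;0 0 .05 0 0 0 -1;0 0 .05 0 0 0 -1;0 0 0 0 0 0 -1;0 0 0 0 0 0 -1;0 0 0 0 0 0 -1;0 0 0 0 0 0 -1")

```text
time: 28.9
ee_pos: [0.6539, 0.0792, 0.2546]
tcp_rot: [179.8, -31.9, 104.2]
wrist_force: [-0.2, -16.0, 21.5]
opening: 0.0152
grasp_force: 62.5
```

Run:
```python
from h import *
rep(.158);snap("w12");needle("w12")
```

```text
t 28.9 grip in slot mm [ 0.9 10.  77.8] F slot axes [-1.8  4.2 26.4] open 0.0152 gf 62.5 rot [179.8 -31.9 104.2]
w12 needle world angle 116 dark 132.0 median 701.0
```

White is home at z 77.8 mm and the needle has turned about 48°. Now I let go and back off along the slot.

Request:
carry_out(targets="0 0 -.06 0 0 0 -1;0 0 0 0 0 0 -1;0 0 0 0 0 0 0;0 0 0 0 0 0 0;0 0 0 0 0 0 0;0 0 0 0 0 0 0;0 0 -.3 0 0 0 0;0 0 -.5 0 0 0 0")

```text
time: 29.62
ee_pos: [0.6576, 0.064, 0.2782]
tcp_rot: [-179.7, -32.1, 104.1]
wrist_force: [0.2, 0.6, -0.1]
opening: 0.0424
grasp_force: 0.0
```

Request:
carry_out(targets="0 0 -.7 0 0 0 0;0 0 -.8 0 0 0 0;0 0 -.8 0 0 0 0;0 0 -.4 0 0 0 0;0 0 0 0 0 0 0;0 0 0 0 0 0 0;0 0 0 0 0 0 0;0 0 0 0 0 0 0")

```text
time: 30.28
ee_pos: [0.6722, 0.0084, 0.3702]
tcp_rot: [-179.8, -32.1, 104.1]
wrist_force: [-0.6, -0.1, 0.2]
opening: 0.0426
grasp_force: 0.0
```

Run:
```python
from h import *
rep(.158);snap("w13");needle("w13");snap("t13","top");snap("s13","scene")
c=load("w13");X=[SF+zs*(.078+.018)+ys*.0098+xs*x+ys*y for x in(-.017,.017) for y in(-.008,.008)]
im=cv2.imread("pics/w13_raw.png")
for p in proj(c,X):cv2.circle(im,tuple(map(int,p.round())),2,(255,0,255),1)
o=np.zeros((600,800,3),np.uint8);o[:420,:560]=im
o[330:600,400:800]=cv2.resize(cv2.imread("pics/s13_raw.png")[140:310,120:372],(400,270),interpolation=cv2.INTER_CUBIC);cv2.imwrite("pics/comp13.png",o)
```

```text
t 30.2833 grip in slot mm [  0.7  10.6 214.5] F slot axes [0.2 0.6 0.1] open 0.0426 gf 0.0 rot [-179.8  -32.1  104.1]
w13 needle world angle 101 dark 229.0 median 730.0
```

View pics/comp13.png

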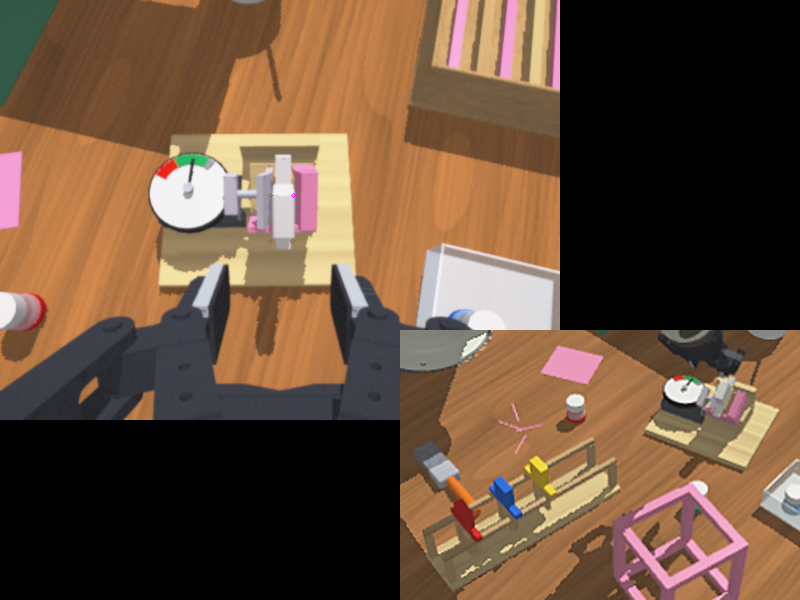

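The needle is in the green at about 0.6 rad. The white spacer's top sits within the predicted corners at (270–294,195–242), and red, blue and yellow hang on the rack. Handing in.

```bash
python3 -c "
from workcell import bot
print(bot.job_done())"
```

```text
the job is handed in; nothing more can be done
None
```

The job is handed in, with no verdict returned: yellow (8 mm) and blue (13 mm) were loose, white (18 mm) just fits (needle about 0.6 rad, in the green) and is left home in the slot and released, and the other three hang on the rack, so the slot is about 15 mm wide.

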